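# Turn a vial tray end for end and slide it home under the analyser's gravity keeper

### The job

The vial tray has been put down back to front before the analyser's loading lane. Keeping it flat on the bench (the vials sit loosely in it) and never letting it touch the stand, bottle, beaker or tip box around it, nor shifting any of these, swing it round end for end so that its finger-slot tongue points away from the analyser. Then slide it, notched end first, fully home in the lane, so that the gravity keeper rides up over it and drops behind its shoulder, and leave it there.

Things in the scene. Friction and masses are not known exactly. Their poses are not given: they have to be found in the camera images.
- tray: Loose grey vial tray, 200 mm long, about 0.55 kg. Origin: centre of its underside; +x to the notched end, -x to the tongue. Body: x -20 to +100 mm, 90 mm wide, 26 mm high; its capped amber vials stand to 40 mm. Tongue: x -100 to -20 mm, 62 mm wide, 22 mm high, with a finger slot. The shoulder is the step in width (14 mm each side) at x = -20 mm.
- tray_slot (a point): Centre of the finger slot in the tray's tongue, 11 mm above the underside, at tray x = -71 mm; axes as the tray's. The slot is 32 mm along the tray by 48 mm across it and goes right through to the bench (22 mm deep): closed or slightly opened fingers pointing down drop in and can push or drag the tray.
- tray_tail (a point): Middle of the tray's notched end face, at tray x = +100 mm, 11 mm above the underside; axes as the tray's. The key notch cut in at the middle of this end is 22 mm wide and 18 mm deep.
- bay: Fixed white analyser (housing 380 mm wide, 146 mm high, from x = +45 mm) and its aluminium loading lane. Origin: on the bench, on the lane's centre line, at the end stop's face; +x inward, so the lane runs along -x. Rails 20 mm high, 96 mm apart inside, from x = 0 to -185 mm. Tray home: axes parallel to these, notched end at x = 0, its origin at x = -100 mm, slot at x = -171 mm.
- bay_stop (a point): Middle of the lane's end stop, at the bay's origin but 16 mm up; axes as the bay's. The stop is 32 mm high; a key rib 10 mm wide and 19 mm high sticks out 14 mm from its middle and enters the tray's notch, so that only the notched end goes home.
- bay_mouth (a point): Middle of the lane's flared mouth, bay x = -215 mm, 10 mm up; axes as the bay's. The rails flare from 96 mm apart at x = -185 mm to about 125 mm apart at x = -218 mm.
- keeper (a joint): Gravity keeper, a 0.07 kg steel drop arm beside the lane's -y rail, pivoted at bay x = -45, z = 20 mm. 0 = down, grows as the toe is lifted (to 0.8 rad). The notched end, slid in along the bench, lifts it by its ramp; the toe rides on the tray's rim at about 0.18 rad and drops back to 0 behind the shoulder once the tray is within 3 mm of the stop. Sliding in takes under 10 N.
- keeper_toe (a point): Lower end of the keeper's toe (10 mm wide). When down: 12 mm above the bench, bay x = -129, y = -42 mm; the toe's inner face is at x = -123 mm and its ramp reaches out to x = -153 mm; the keeper's top is 40 mm above the bench, about 57 mm while riding.
- stand: Bystander, loose, 1.6 kg: laboratory clamp stand. Origin centre of the underside; base plate 140 mm (x) by 80 mm (y), 12 mm thick; upright rod 12 mm thick at y = -30 mm, 372 mm high; its clamp at 280 mm height reaches to x = -175 mm.
- tipbox: Bystander, loose: clear pipette-tip box, 120 mm (x) by 85 mm (y), 48 mm high. Origin centre of the underside.
- bottle: Bystander, loose: capped reagent bottle, 68 mm diameter, 165 mm high. Origin centre of the underside.
- beaker: Bystander, loose: empty glass beaker, 72 mm diameter, 90 mm high. Origin centre of the underside.
Mind the look-alikes: they are no part of the job. Several things have the shape of the tray; the one meant has the colours described above.

How it is judged:
On the way, in this order (a step that is already met when the one before it is completed fails the run):
1. the tray lies reversed outside the lane: its notched end points to the end stop (within about 20 degrees of the lane's direction) (x of bay in the frame of tray above 0.13 m and angle between the x axis of tray and the x axis of bay, either way round below 0.35 rad), for 0.05 s.
2. the tray is home against the stop with the keeper down behind it (x of tray_tail in the frame of bay above -0.006 m and value of joint keeper below 0.05 rad), for 0.2 s.
At the end, for the whole second after the job is handed in: Tray flat and still in the lane: notched end within 6 mm of the stop and 8 mm of the centre line, parallel within 5 degrees, tongue outward; keeper down (under 0.05 rad) behind its shoulder; stand, tip box, bottle and beaker each within 12 mm of their starts (all of step 2 and x of tray_tail in the frame of bay below 0.006 m and y of tray_tail in the frame of bay between -0.008 and 0.008 m and x of tray_slot in the frame of bay below -0.16 m and angle between the x axis of tray and the x axis of bay, either way round below 0.09 rad and height (world z) of tray below 0.006 m and angle between tray's own z axis and vertical below 0.05 rad and linear speed of tray below 0.01 m/s and distance of each of stand, tipbox, bottle, beaker from where it was at the start of the episode below 0.012 m); the robot touches nothing.
It fails at once if the tray is lifted more than 12 mm off the bench or tipped more than about 9 degrees (height (world z) of tray above 0.012 m or angle between tray's own z axis and vertical above 0.16 rad).
It fails at once if the tray touches the stand, tip box, bottle or beaker (contact force between tray and stand above 0.5 N or contact force between tray and tipbox above 0.5 N or contact force between tray and bottle above 0.5 N or contact force between tray and beaker above 0.5 N).
It fails at once if the stand, tip box, bottle or beaker is shifted more than 12 mm (distance of any of stand, tipbox, bottle, beaker from where it was at the start of the episode above 0.012 m).
It also fails if it takes over 58 s, if anything falls off the work surface, if the arm or the gripper's body presses on something with over 40 N, if the wrist force passes 120 N, or if a joint passes its speed limit or range.

### The arm

A 6-joint arm with a two-finger parallel gripper is mounted at the origin on the work surface. World frame = base frame: x ahead of the robot, y to its left, z up, the work surface at z = 0. Lengths are in m, angles in rad, forces in N, time in s.
With the tool pointing down it reaches from about 0.35 to 0.875 m from the base axis. Payload 15.5 kg.
Tool frame: the origin (TCP) lies midway between the tips of the shut fingers; the grasp point (between the pads) lies 19 mm behind it; x points along the fingers, z is the direction in which the jaws open and shut, and the axes are right-handed (so a half turn about x gives the same grasp; the last joint's range is limited). The gripper opens to 85 mm and grips with 20 to 120 N. Pads are 22 mm wide; open, the fingers measure 114 mm over their backs; the gripper's body (76 mm by 85 mm) begins 54 mm behind the grasp point. The pads swing forward as they close: fully open they stand 13 mm farther back than shut.
Start: joints at [-1.355, 0.494, 1.345, -0, 1.302, -0.096], TCP at [0.191, -0.595, 0.231] pointing down, gripper open.
Joint ranges: [-2.91, 2.91], [-0.82, 2.16], [0.22, 2.67], [-1.22, 4.37], [0.12, 2.79], [-3.08, 3.08]. Speed limits (rad/s): [1.89, 1.89, 2.57, 3.01, 3.01, 3.01].

### API

Orientations are given as a unit quaternion [w, x, y, z].
In Python, from cell import arm gives the robot as it stands.
- The arm moves only by the shell command python3 -m handwheel 'ROWS'. ROWS is a JSON object of lists of equal length, an entry for each row: "gripper": the closure, from -1 (fully open) to 1 (shut), so that 0 is half open; "linear": the shift along the world's x, y, z in cm, a list of three; "dr": the turn, a rotation vector about the world's x, y, z in rad, a list of three. In form: {"gripper": [gripper, ...], "linear": [[tx, ty, tz], ...], "dr": [[ax, ay, az], ...]}. A call has 1 to 10 rows; each row is the pose to reach, as a shift and turn from the pose measured when the call began; what a row does not reach only later rows make up. A row lasts 1/12 s, in which the tool goes at most 41.7 mm and 7.16 degrees, less where a joint would pass 70% of its speed; a pose out of reach is approached as far as the arm can. A call with a gripper value outside its range is refused whole. The fingers move at their own pace and stop on an object; the grip force is fixed at half the most. Time passes only in rows, so rows that repeat a pose let the fingers close. It gives the time, the measured TCP pose, the force and the opening at its end, in the units of the state.
- arm.state(): the state, without advancing time (a new reading comes with each control period).
- arm.camera(name): name is "scene" or "side" or "wrist"; returns a dict with "pixels" (384x512x3 uint8, blue, green, red), "mtx" (3x3 intrinsics, pixels), "rvec" (rotation vector, rad) and "tvec" (3), from world to camera coordinates, as OpenCV has them; the wrist camera has in their place "hand_eye" (4x4, takes a point from camera to tool coordinates, whose origin is the TCP and whose axes are the tool frame's). Camera axes: x right, y down, z forward; pixel columns grow to the right and rows downward; lengths in m; the calibration is good to about 2 mm. A picture is of the moment at which its call begins: read the wrist's pose just before it. There is no depth.
- arm.close_job(): hands the job in, once; it reports no verdict.
The state is a dict: "time": time; "qpos": joint angles; "dq": joint speeds; "joint_torque": joint torques, N m; "tcp_pos": TCP position; "orientation": TCP orientation; "wrist_force": force on the tool from outside, world axes, zero at the start; "ft_torque": the same for the moment, N m; "width": finger opening in m.
Only numpy, scipy, OpenCV 4.12 (cv2) and the standard library are available. Lean on these libraries where they do the work, as an engineer would, in place of code of your own. Each camera call takes 0.05 s, during which the arm holds its last target.

## Working session

There is one attempt and no reset: what is moved stays moved. The work goes in short steps, Python scripts to look and compute and a shell command to move; the robot and the scene stay as the last step left them, time stands still between calls to the robot, and variables do not carry over. Pictures are saved under pics/ and viewed, and the job is handed in when it is done.

```bash
ls; mkdir -p pics; python3 - <<'E'
from cell import arm
import cv2
print(arm.state())
for n in ("scene","side","wrist"):
    c=arm.camera(n); cv2.imwrite(f"pics/{n}0.png",c["pixels"])
    print(n,c["mtx"].tolist(),{k:v.tolist() if hasattr(v,'tolist') else v for k,v in c.items() if k not in("pixels","mtx")})
E
```

```text
pics
{'time': 0.0, 'qpos': array([-1.35553390e+00,  4.94180380e-01,  1.34611075e+00, -2.42328164e-05,
        1.30247881e+00, -9.54831867e-02]), 'dq': array([ 0.00054391,  0.00025701, -0.00083658, -0.0010535 , -0.00075566,
       -0.00032369]), 'joint_torque': array([ 2.89554024e-03, -8.82149649e+01, -3.83865023e+01,  1.29946798e-04,
        1.00329294e-02,  7.60211520e-07]), 'tcp_pos': array([ 0.1910375 , -0.59472845,  0.23070889]), 'orientation': array([ 0.57103552,  0.41687083,  0.5716693 , -0.41633083]), 'wrist_force': array([ 0.11626649, -1.28564468, -0.64747103]), 'ft_torque': array([-0.04245741,  0.0425779 ,  0.01616298]), 'width': 0.08558805111043286}
scene [[357.93088574639484, 0.0, 250.00994305950564], [0.0, 357.93088574639484, 190.12649029219887], [0.0, 0.0, 1.0]] {'rvec': [1.983675786511992, 1.4268423727807444, -0.5759100757363439], 'tvec': [-0.20041093505711527, -0.3162825954366917, 1.2317291742054293]}
side [[368.4871006836036, 0.0, 255.48806745391767], [0.0, 368.4871006836036, 188.7071740309368], [0.0, 0.0, 1.0]] {'rvec': [0.328221732813192, -2.8316085961428055, 1.0809252067597108], 'tvec': [0.5118801153919846, 0.09384085207416262, 1.1434221046167687]}
wrist [[306.810312253301, 0.0, 256.2480527128271], [0.0, 306.810312253301, 196.39269478536187], [0.0, 0.0, 1.0]] {'hand_eye': [[-1.739327655793776e-05, -0.31199752415058457, 0.9500829146034458, -0.14293986131438033], [4.445016400430385e-05, -0.950082914049779, -0.3119975231550119, 0.08029313252223204], [0.9999999988608281, 3.6804682166454355e-05, 3.0393395994518523e-05, -0.0005297594633268954], [0.0, 0.0, 0.0, 1.0]]}
```

View pics/scene0.png

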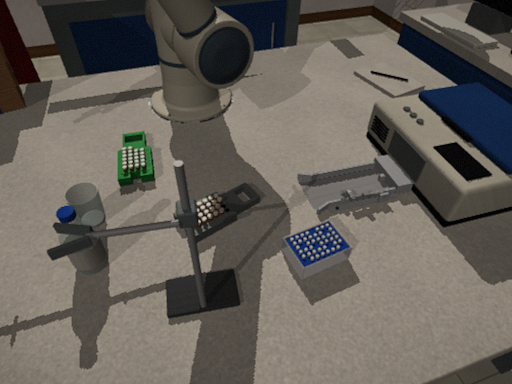

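View pics/side0.png

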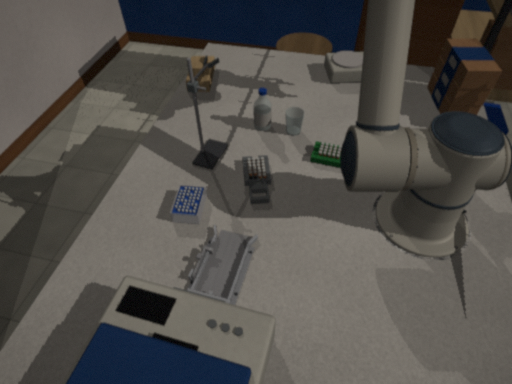

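View pics/wrist0.png

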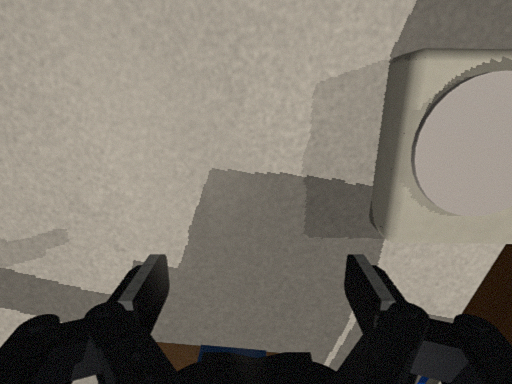

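```bash
cat > h.py <<'E'
import numpy as np, cv2
from cell import arm
def ray(c,uv):
    R=cv2.Rodrigues(np.array(c["rvec"],float))[0]; t=np.array(c["tvec"],float)
    p=cv2.undistortPoints(np.array(uv,float).reshape(-1,1,2),c["mtx"],None)[:,0]
    d=np.c_[p,np.ones(len(p))]@R; o=-R.T@t
    return o,d
def onz(c,uv,z):
    o,d=ray(c,uv); s=(z-o[2])/d[:,2]; return o+d*s[:,None]
def proj(c,P):
    return cv2.projectPoints(np.array(P,float).reshape(-1,3),np.array(c["rvec"],float),np.array(c["tvec"],float),c["mtx"],None)[0][:,0]
E
python3 - <<'E'
import cv2
a=cv2.imread("pics/scene0.png"); b=cv2.imread("pics/side0.png")
cv2.imwrite("pics/z1.png",cv2.resize(a[160:320,160:360],None,fx=4,fy=3.75,interpolation=2)[:600])
cv2.imwrite("pics/z2.png",cv2.resize(a[120:240,280:440],None,fx=5,fy=5,interpolation=2))
cv2.imwrite("pics/z3.png",cv2.resize(b[120:320,150:350],None,fx=3,fy=3,interpolation=2))
E
```

```text
(no output)
```

View pics/z1.png

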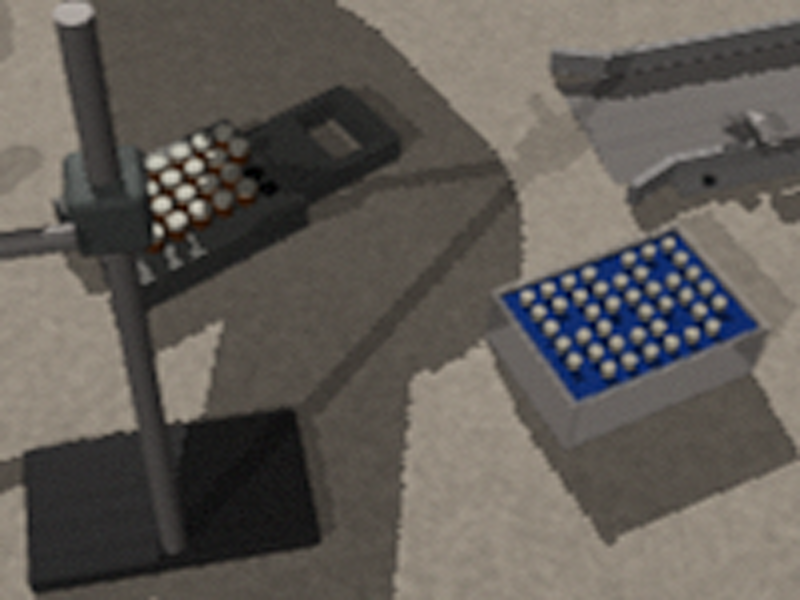

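View pics/z2.png

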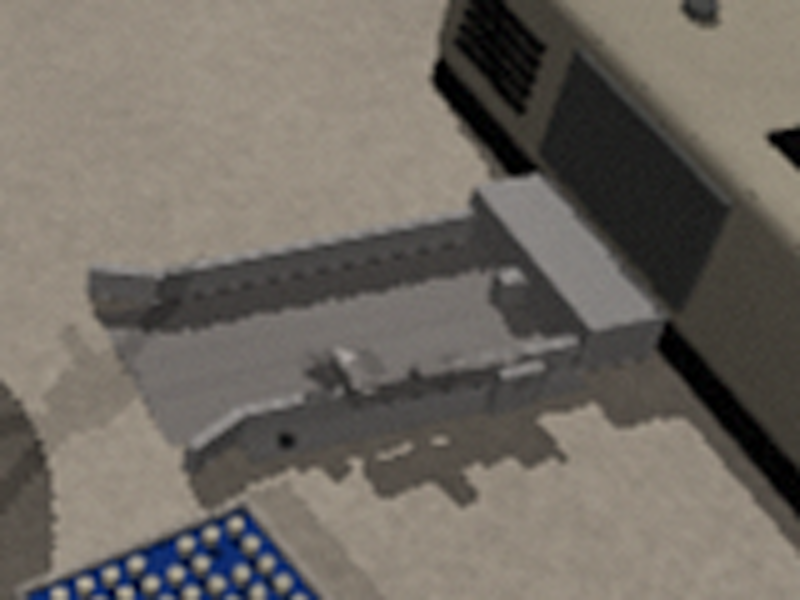

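View pics/z3.png

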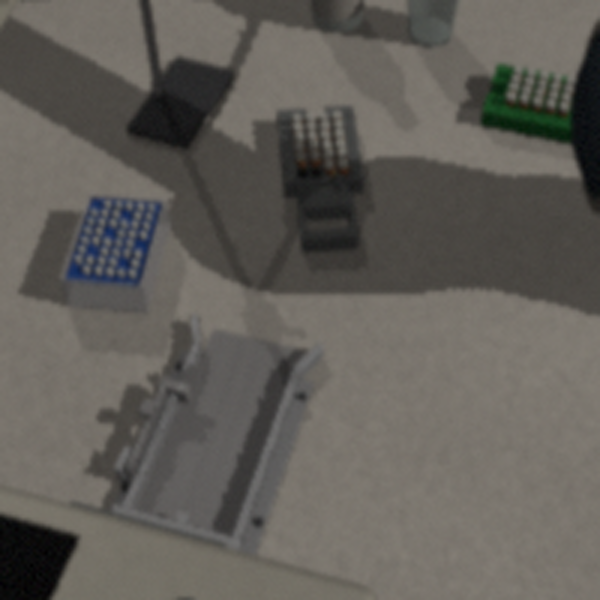

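```bash
python3 - <<'E'
from h import *
c=arm.camera("scene"); s=arm.camera("side")
def z1(x,y): return (160+x/4,160+y/3.75)
def z2(x,y): return (280+x/5,120+y/5)
def z3(x,y): return (150+x/3,120+y/3)
def show(n,c,l,z):
    for p in onz(c,l,z): print(n,np.round(p*1000,0))
show("tongue end",c,[z1(345,88),z1(400,143)],.022)
show("shoulder tongue base",c,[z1(255,130)],.022)
show("body corner shoulder",c,[z1(225,123),z1(307,212)],.026)
show("tongue end side",s,[z3(303,235),z3(357,233)],.022)
show("body shoulder side",s,[z3(287,183),z3(361,175)],.026)
show("body far side",s,[z3(280,108),z3(352,106)],.026)
show("stop near top",c,[z2(475,195),z2(590,333)],.032)
show("stop far top",c,[z2(540,175),z2(663,320)],.032)
show("rail+y topinner",c,[z2(160,275),z2(470,212)],.020)
show("flare tips",c,[z2(92,268),z2(187,455)],.020)
show("rail -y",c,[z2(240,407),z2(575,338)],.020)
show("side rails +y: bend,stop",s,[z3(300,350),z3(237,545),z3(318,348)],.020)
show("side rail -y",s,[z3(193,318),z3(120,512)],.02)
show("tipbox top",c,[z1(500,293),z1(675,232),z1(765,325),z1(575,400)],.048)
show("tipbox top side",s,[z3(92,198),z3(162,202),z3(145,283),z3(68,280)],.048)
show("stand",c,[z1(25,450),z1(293,408),z1(320,540),z1(35,585)],.012)
show("stand s",s,[z3(180,58),z3(237,72),z3(187,147),z3(128,130)],.012)
show("rod top",c,[(180,163)],.372)
E
```

```text
tongue end [478.  39.  22.]
tongue end [537.  55.  22.]
shoulder tongue base [498. -26.  22.]
body corner shoulder [490. -42.  26.]
body corner shoulder [579. -17.  26.]
tongue end side [528.  54.  22.]
tongue end side [472.  39.  22.]
body shoulder side [562. -12.  26.]
body shoulder side [485. -42.  26.]
body far side [ 601. -127.   26.]
body far side [ 519. -149.   26.]
stop near top [507. 395.  32.]
stop near top [617. 391.  32.]
stop far top [504. 438.  32.]
stop far top [621. 431.  32.]
rail+y topinner [500. 213.  20.]
rail+y topinner [508. 395.  20.]
flare tips [484. 181.  20.]
flare tips [618. 170.  20.]
rail -y [598. 209.  20.]
rail -y [609. 392.  20.]
side rails +y: bend,stop [496. 197.  20.]
side rails +y: bend,stop [500. 404.  20.]
side rails +y: bend,stop [479. 191.  20.]
side rail -y [610. 184.  20.]
side rail -y [608. 398.  20.]
tipbox top [686.  57.  48.]
tipbox top [675. 165.  48.]
tipbox top [750. 179.  48.]
tipbox top [762.  65.  48.]
tipbox top side [754.  76.  48.]
tipbox top side [679.  65.  48.]
tipbox top side [661. 172.  48.]
tipbox top side [737. 186.  48.]
stand [ 683. -199.   12.]
stand [701. -63.  12.]
stand [780. -73.  12.]
stand [ 761. -207.   12.]
stand s [ 751. -202.   12.]
stand s [ 673. -192.   12.]
stand s [693. -53.  12.]
stand s [770. -65.  12.]
rod top [ 760. -138.  372.]
```

```bash
python3 - <<'E'
import cv2
a=cv2.imread("pics/scene0.png"); b=cv2.imread("pics/side0.png")
cv2.imwrite("pics/z4.png",cv2.resize(a[150:310,20:180],None,fx=3.5,fy=3.5,interpolation=2))
cv2.imwrite("pics/z5.png",cv2.resize(b[40:190,180:380],None,fx=4,fy=4,interpolation=2))
E
```

```text
(no output)
```

View pics/z4.png

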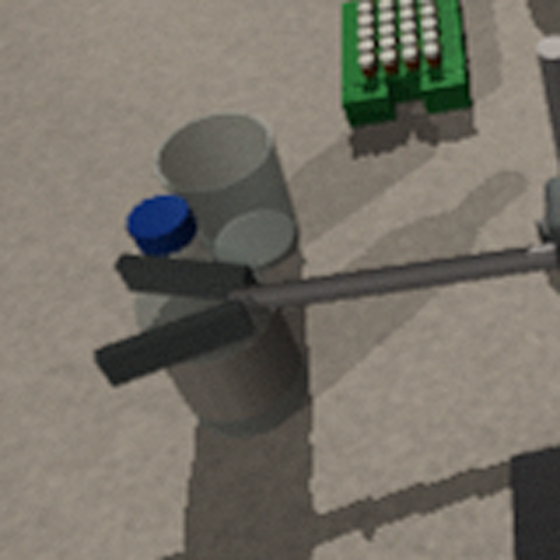

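View pics/z5.png

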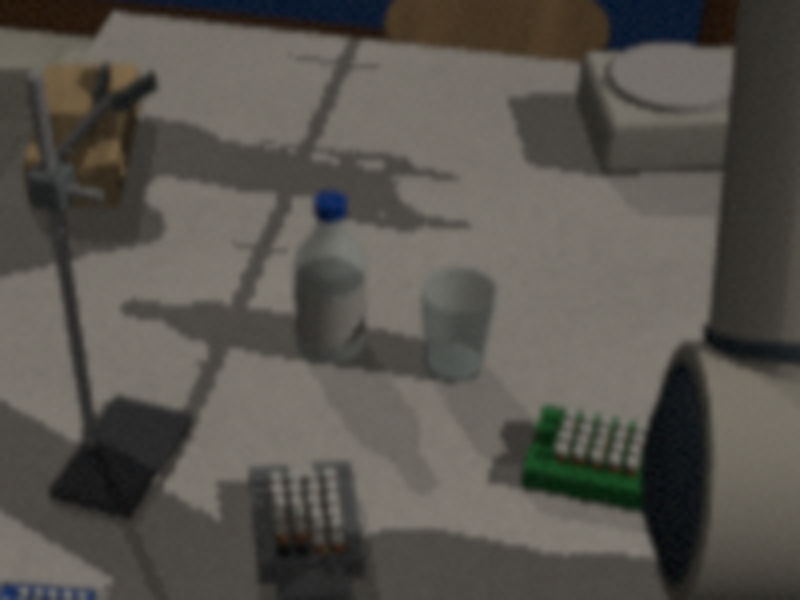

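```bash
python3 - <<'E'
from h import *
from scipy.spatial.transform import Rotation as R
s=arm.camera("side");c=arm.camera("scene")
print(onz(s,[(263,126),(294,131)],0))
print("green",onz(c,[(124,138),(145,134),(153,178),(120,184)],.022))
# slot, from both views (top rim z=22)
print(onz(c,[(160+x/4,160+y/3.75) for x,y in [(303,130),(330,116),(362,145),(335,160)]],.022))
st=arm.state();q=st['orientation'];r=R.from_quat(q,scalar_first=True)
M=r.as_matrix();print(M.round(3))
print("jaw yaw",np.degrees(np.arctan2(M[1,2],M[0,2])))
E
```

```text
[[ 0.57664623 -0.33817243  0.        ]
 [ 0.45227912 -0.3346616   0.        ]]
green [[ 0.18881271 -0.23772135  0.022     ]
 [ 0.18822103 -0.17773989  0.022     ]
 [ 0.38429555 -0.18194507  0.022     ]
 [ 0.38041563 -0.26387137  0.022     ]]
[[0.50774785 0.00228757 0.022     ]
 [0.5007195  0.02198943 0.022     ]
 [0.53191225 0.03237336 0.022     ]
 [0.53931009 0.01269759 0.022     ]]
[[-0.     0.952  0.306]
 [ 0.     0.306 -0.952]
 [-1.     0.    -0.   ]]
jaw yaw -72.19054023753212
```

```bash
python3 -m handwheel '{"gripper":[-1,-1,-1,-1,-1,-1,-1,-1,-1,-1],"linear":[[2,4,0],[4,8,0],[6,12,0],[8,16,0],[10,20,0],[11.5,23.5,0],[13,27,0],[14.5,30.5,0],[16,34,0],[17.5,37,0]],"dr":[[0,0,0],[0,0,0],[0,0,0],[0,0,0],[0,0,0],[0,0,0],[0,0,0],[0,0,0],[0,0,0],[0,0,0]]}'; python3 -c "
from cell import arm
print(arm.state()['tcp_pos'])"
```

```text
time: 1.18
tcp_pos: [0.3663, -0.2224, 0.2313]
orientation: [0.571, 0.417, 0.571, -0.416]
wrist_force: [0.4, -1.0, -0.6]
width: 0.0855
[ 0.36626329 -0.22237627  0.23129665]
```

```bash
python3 -m handwheel '{"gripper":[-0.3,-0.3,-0.3,-0.3,-0.3,-0.3,-0.3,-0.3,-0.3,-0.3],"linear":[[2,3.5,0],[4,7,0],[6,10.5,0],[8,14,0],[10,17.5,0],[12,21,0],[13.8,24,0],[13.8,24,0],[13.8,24,0],[13.8,24,0]],"dr":[[0,0,0],[0,0,0],[0,0,0],[0,0,0],[0,0,0],[0,0,0],[0,0,0],[0,0,0],[0,0,0],[0,0,0]]}'; python3 - <<'E'
from h import *
st=arm.state();c=arm.camera("wrist");cv2.imwrite("pics/w1.png",c["pixels"])
print(st['tcp_pos'],st['width'])
np.savez("w1.npz",p=st['tcp_pos'],q=st['orientation'],m=c["mtx"],h=c["hand_eye"])
E
```

```text
time: 2.02
tcp_pos: [0.504, 0.0176, 0.2312]
orientation: [0.571, 0.416, 0.572, -0.416]
wrist_force: [-0.2, -0.5, 0.9]
width: 0.0554
[0.50396217 0.01755188 0.23116785] 0.05541189982052163
```

View pics/w1.png

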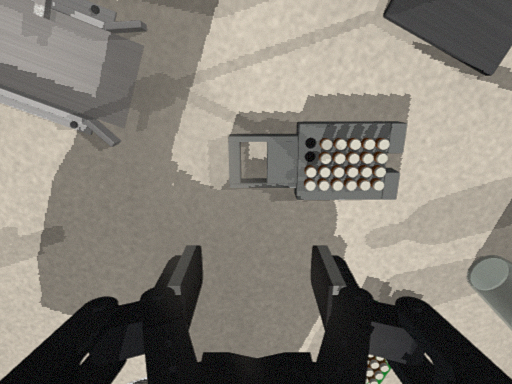

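```bash
cat >> h.py <<'E'
from scipy.spatial.transform import Rotation as Rt
def wcam(st,c):
    T=np.eye(4);T[:3,:3]=Rt.from_quat(st['orientation'],scalar_first=True).as_matrix();T[:3,3]=st['tcp_pos']
    W=np.linalg.inv(T@np.array(c["hand_eye"]))
    return dict(mtx=c["mtx"],rvec=cv2.Rodrigues(W[:3,:3])[0][:,0],tvec=W[:3,3],pixels=c["pixels"])
def loadw(f,img):
    z=np.load(f);return wcam(dict(orientation=z['q'],tcp_pos=z['p']),dict(mtx=z['m'],hand_eye=z['h'],pixels=cv2.imread(img)))
def snapw(n):
    st=arm.state();c=arm.camera("wrist");cv2.imwrite(f"pics/{n}.png",c["pixels"])
    np.savez(n+".npz",p=st['tcp_pos'],q=st['orientation'],m=c["mtx"],h=c["hand_eye"]);return wcam(st,c)
E
python3 - <<'E'
import cv2
a=cv2.imread("pics/w1.png")
cv2.imwrite("pics/z6.png",cv2.resize(a[100:220,215:415],None,fx=4,fy=4,interpolation=2))
cv2.imwrite("pics/z7.png",cv2.resize(a[0:160,0:160],None,fx=3.75,fy=3.75,interpolation=2))
E
```

```text
(no output)
```

View pics/z6.png

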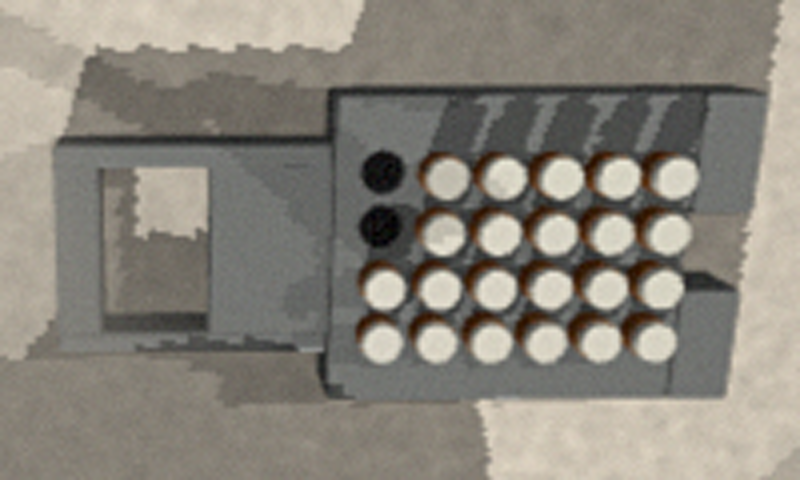

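View pics/z7.png

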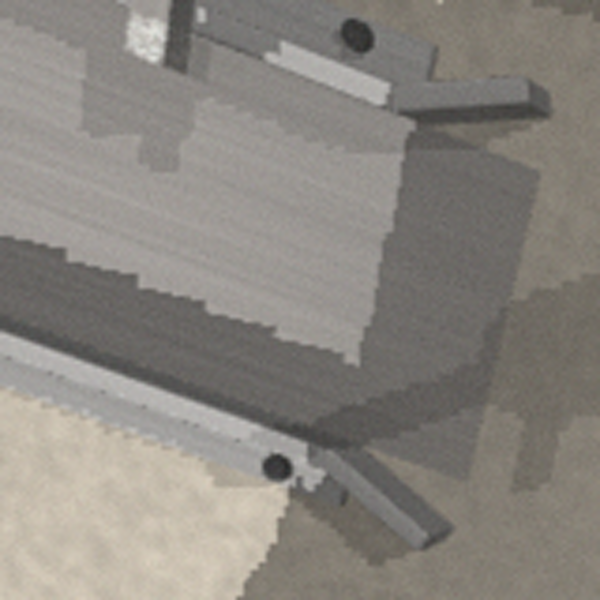

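```bash
python3 - <<'E'
from h import *
w=loadw("w1.npz","pics/w1.png")
def z6(l): return [(215+x/4,100+y/4) for x,y in l]
def z7(l): return [(x/3.75,y/3.75) for x,y in l]
t=onz(w,z6([(58,145),(60,350)]),.022)[:,:2];print("end",t*1e3,np.linalg.norm(t[0]-t[1]))
s=onz(w,z6([(100,167),(210,167),(208,328),(103,328)]),.022)[:,:2];print("slot",s*1e3,s.mean(0))
b=onz(w,z6([(333,92),(765,95),(728,395),(335,392)]),.026)[:,:2];print("body",b*1e3)
sh=(b[0]+b[3])/2; nd=(b[1]+b[2])/2;e=t.mean(0)
d=nd-e;print(e,sh,nd,np.linalg.norm(d),np.degrees(np.arctan2(d[1],d[0])))
f=onz(w,z7([(545,95),(437,545),(400,100),(320,445)]),.020);print("flare",f*1e3)
print(onz(w,z7([(410,120),(475,480),(540,172),(320,450)]),0)*1e3)
E
```

```text
end [[529.15445931  58.1958615 ]
 [471.1070288   40.59849502]] 0.060656174425507886
slot [[526.8702424   45.04785992]
 [536.49630173  15.17840149]
 [491.1606357    0.62275532]
 [481.58035523  30.34489267]] [0.50902688 0.02279848]
body [[ 567.01193983  -10.35651551]
 [ 602.94534131 -124.50939894]
 [ 520.19921388 -153.6019125 ]
 [ 485.00614312  -41.34046939]]
[0.50013074 0.04939718] [ 0.52600904 -0.02584849] [ 0.56157228 -0.13905566] 0.19821587392909246 -71.94240745295335
flare [[610.49529773 172.16581533  20.        ]
 [479.00875021 179.25018144  20.        ]
 [597.10220722 209.76544083  20.        ]
 [497.98887833 217.67939915  20.        ]]
[[5.93767927e+02 2.15596218e+02 5.55111512e-14]
 [4.97602695e+02 1.78973734e+02 0.00000000e+00]
 [5.91832943e+02 1.76862802e+02 0.00000000e+00]
 [4.91795228e+02 2.27349635e+02 0.00000000e+00]]
```

```bash
python3 -m handwheel '{"gripper":[0.3,0.3,0.3,0.3,0.3,0.3,0.3,0.3],"linear":[[-0.2,2.5,-3],[-0.2,2.5,-6],[-0.2,2.5,-9],[-0.2,2.5,-12],[-0.2,2.5,-15],[-0.2,2.5,-17],[-0.2,2.5,-17],[-0.2,2.5,-17]],"dr":[[0,0,0],[0,0,0],[0,0,0],[0,0,0],[0,0,0],[0,0,0],[0,0,0],[0,0,0]]}'; python3 - <<'E'
from h import *
snapw("w2")
E
```

```text
time: 2.73
tcp_pos: [0.5011, 0.0411, 0.0612]
orientation: [0.57, 0.417, 0.572, -0.417]
wrist_force: [0.4, 0.1, 0.4]
width: 0.0297
```

View pics/w2.png

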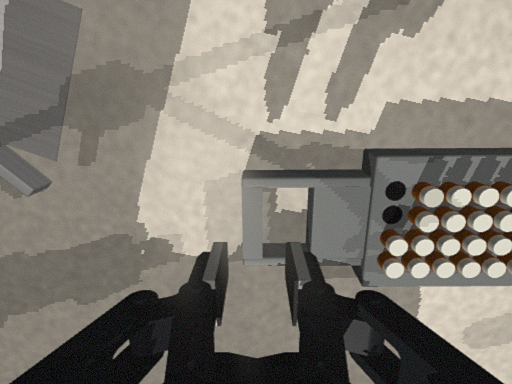

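```bash
python3 - <<'E'
from h import *
w=loadw("w2.npz","pics/w2.png")
print(onz(w,[(243,178),(243,265),(263,188),(263,245),(312,188),(311,262)],.022)*1e3)
print(proj(w,[arm.state()['tcp_pos'],[.502,.043,.022]]))
E
```

```text
[[529.25039681  59.22011897  22.        ]
 [471.27154283  41.56507259  22.        ]
 [526.90421187  45.56678759  22.        ]
 [489.63296413  33.37836162  22.        ]
 [536.13803816  16.68571101  22.        ]
 [487.39326004  -1.28600309  22.        ]]
[[257.42619448 256.30098364]
 [254.76827983 224.44942517]]
```

```bash
python3 -m handwheel '{"gripper":[0.3,0.3,0.3,0.3,0.3],"linear":[[0.1,0.3,-1.5],[0.1,0.3,-3],[0.1,0.3,-4.5],[0.1,0.3,-5.6],[0.1,0.3,-5.6]],"dr":[[0,0,0],[0,0,0],[0,0,0],[0,0,0],[0,0,0]]}'; python3 - <<'E'
from h import *
snapw("w3")
E
```

```text
time: 3.2
tcp_pos: [0.5032, 0.044, 0.0063]
orientation: [0.571, 0.417, 0.571, -0.417]
wrist_force: [-0.4, -1.1, -0.0]
width: 0.0297
```

View pics/w3.png

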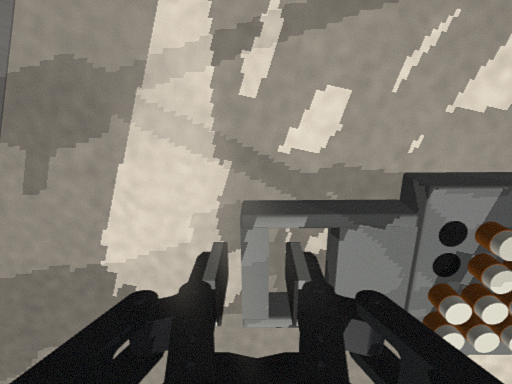

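```bash
python3 -m handwheel '{"gripper":[0.6,0.8,1,1,1,1],"linear":[[0,0,0],[0,0,0],[0,0,0],[0,0,0],[0,0,0],[0,0,0]],"dr":[[0,0,0],[0,0,0],[0,0,0],[0,0,0],[0,0,0],[0,0,0]]}'; python3 - <<'E'
from h import *
snapw("w4")
E
```

```text
time: 3.75
tcp_pos: [0.5044, 0.0438, 0.0088]
orientation: [0.572, 0.418, 0.57, -0.416]
wrist_force: [-1.8, -1.0, 12.1]
width: 0.0113
```

View pics/w4.png

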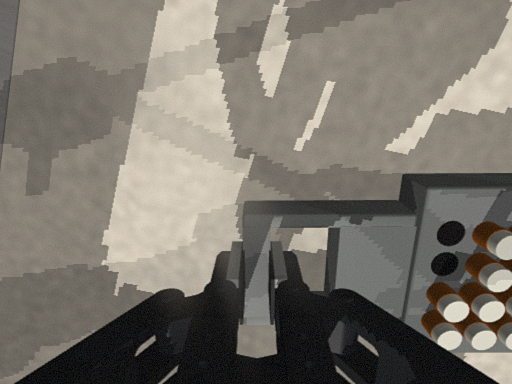

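```bash
python3 - <<'E'
import numpy as np
h0=-72
C0=np.array([53.3,-4.5]);G0=C0-9.35*np.array([np.cos(np.radians(h0)),np.sin(np.radians(h0))])
def G(th):
    C=C0+[-2.5*np.sin(np.pi*min(th,160)/160),0]; h=np.radians(h0+th)
    return C-9.35*np.array([np.cos(h),np.sin(h)])
for a in (0,53,106):
    print(a,[[round(float(v),1) for v in G(a+k*53/9)-G(a)]+[round(float(np.radians(k*53/9)),3)] for k in range(1,10)])
E
```

```text
0 [[-1.2, -0.3, 0.103], [-2.3, -0.8, 0.206], [-3.4, -1.3, 0.308], [-4.4, -1.9, 0.411], [-5.4, -2.6, 0.514], [-6.2, -3.3, 0.617], [-7.0, -4.1, 0.719], [-7.6, -5.0, 0.822], [-8.1, -5.8, 0.925]]
53 [[-0.4, -0.9, 0.103], [-0.7, -1.9, 0.206], [-0.8, -2.8, 0.308], [-0.8, -3.8, 0.411], [-0.7, -4.7, 0.514], [-0.4, -5.7, 0.617], [-0.1, -6.6, 0.719], [0.4, -7.4, 0.822], [1.1, -8.3, 0.925]]
106 [[0.7, -0.8, 0.103], [1.6, -1.5, 0.206], [2.5, -2.1, 0.308], [3.5, -2.7, 0.411], [4.6, -3.1, 0.514], [5.7, -3.5, 0.617], [6.9, -3.8, 0.719], [8.2, -4.0, 0.822], [9.4, -4.1, 0.925]]
```

```bash
python3 -m handwheel '{"gripper":[1,1,1,1],"linear":[[-1.2,-0.3,0],[-2.3,-0.8,0],[-3.4,-1.3,0],[-3.4,-1.3,0]],"dr":[[0,0,0.103],[0,0,0.206],[0,0,0.308],[0,0,0.308]]}'; python3 - <<'E'
from h import *
w=snapw("w5");cv2.imwrite("pics/s5.png",arm.camera("side")["pixels"][120:240,180:330].repeat(4,0).repeat(4,1))
E
```

```text
time: 4.13
tcp_pos: [0.4686, 0.0303, 0.0098]
orientation: [0.63, 0.323, 0.629, -0.322]
wrist_force: [-0.5, 1.5, -2.3]
width: 0.0112
```

View pics/w5.png

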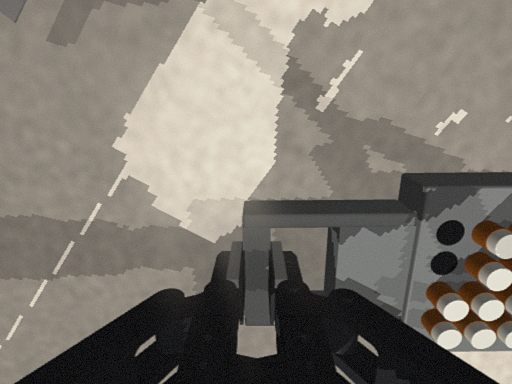

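View pics/s5.png

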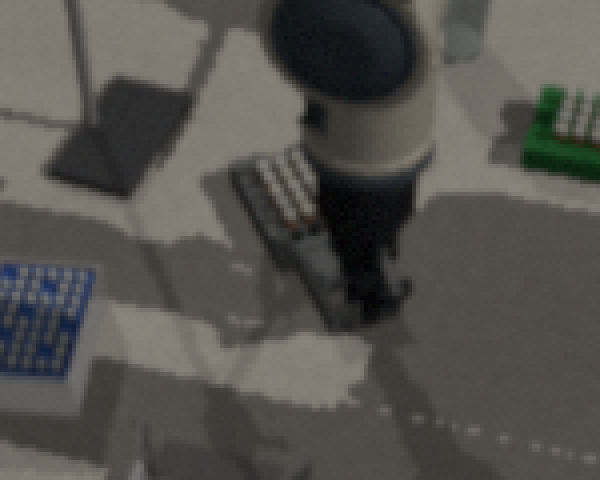

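```bash
python3 -m handwheel '{"gripper":[1,1,1,1,1,1,1],"linear":[[-1,-0.6,-0.1],[-2,-1.3,-0.1],[-2.8,-2,-0.1],[-3.6,-2.8,-0.1],[-4.2,-3.7,-0.1],[-4.7,-4.5,-0.1],[-4.7,-4.5,-0.1]],"dr":[[0,0,0.103],[0,0,0.206],[0,0,0.308],[0,0,0.411],[0,0,0.514],[0,0,0.617],[0,0,0.617]]}'
```

```text
time: 4.82
tcp_pos: [0.4244, -0.0152, 0.009]
orientation: [0.698, 0.12, 0.696, -0.118]
wrist_force: [-0.5, 2.1, -2.1]
width: 0.0113
```

```bash
python3 -m handwheel '{"gripper":[1,1,1,1,1,1,1,1,1,1],"linear":[[-0.4,-0.9,-0.1],[-0.7,-1.9,-0.1],[-0.8,-2.8,-0.1],[-0.8,-3.8,-0.1],[-0.7,-4.7,-0.1],[-0.4,-5.7,-0.1],[-0.1,-6.6,-0.1],[0.4,-7.4,-0.1],[1.1,-8.3,-0.1],[1.1,-8.3,-0.1]],"dr":[[0,0,0.103],[0,0,0.206],[0,0,0.308],[0,0,0.411],[0,0,0.514],[0,0,0.617],[0,0,0.719],[0,0,0.822],[0,0,0.925],[0,0,0.925]]}';  python3 - <<'E'
from h import *
w=snapw("w6");cv2.imwrite("pics/s6.png",arm.camera("scene")["pixels"])
E
```

```text
time: 5.65
tcp_pos: [0.4354, -0.0985, 0.0088]
orientation: [0.677, -0.203, 0.677, 0.207]
wrist_force: [-9.9, -1.9, 21.8]
width: 0.0113
```

View pics/w6.png

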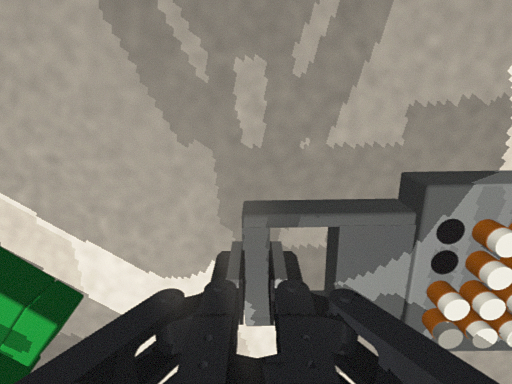

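View pics/s6.png

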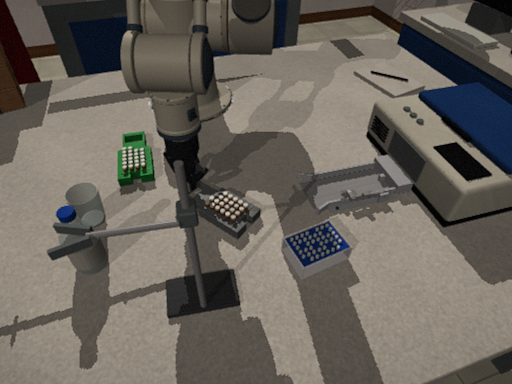

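```bash
python3 -m handwheel '{"gripper":[1,1,1,1,1,1,1,1,1,1],"linear":[[0.7,-0.8,0.03],[1.6,-1.5,0.03],[2.5,-2.1,0.03],[3.5,-2.7,0.03],[4.6,-3.1,0.03],[5.7,-3.5,0.03],[6.9,-3.8,0.03],[8.2,-4.0,0.03],[9.4,-4.1,0.03],[9.4,-4.1,0.03]],"dr":[[0,0,0.103],[0,0,0.206],[0,0,0.308],[0,0,0.411],[0,0,0.514],[0,0,0.617],[0,0,0.719],[0,0,0.822],[0,0,0.925],[0,0,0.925]]}';  python3 - <<'E'
from h import *
w=snapw("w7");cv2.imwrite("pics/s7.png",arm.camera("scene")["pixels"])
E
```

```text
time: 6.58
tcp_pos: [0.5333, -0.1395, 0.0097]
orientation: [0.516, -0.484, 0.515, 0.484]
wrist_force: [-0.4, -0.0, -2.2]
width: 0.011
```

View pics/w7.png

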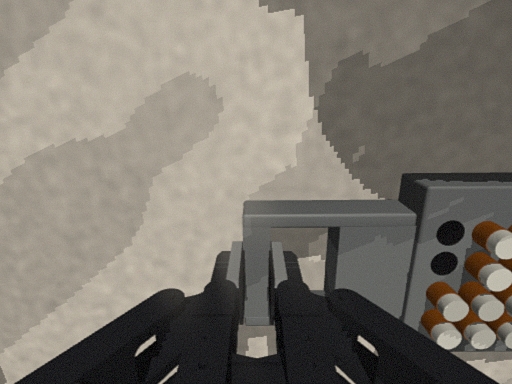

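View pics/s7.png

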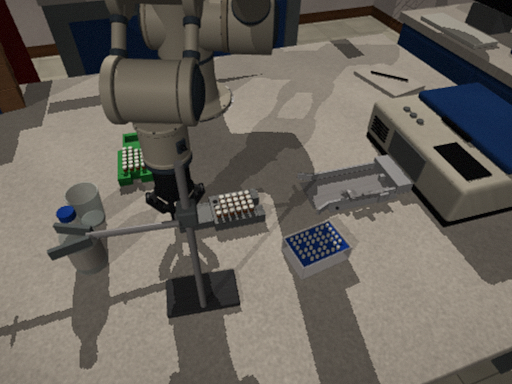

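```bash
python3 - <<'E'
from h import *
print(arm.state()['time']); M=Rt.from_quat(arm.state()['orientation'],scalar_first=True).as_matrix();print(np.degrees(np.arctan2(M[1,2],M[0,2])))
b=arm.camera("side")["pixels"];cv2.imwrite("pics/side7.png",b)
a=cv2.imread("pics/s7.png")
cv2.imwrite("pics/z8.png",cv2.resize(b[205:315,200:290],None,fx=5.4,fy=5.4,interpolation=cv2.INTER_CUBIC))
cv2.imwrite("pics/z9.png",cv2.resize(a[145:220,295:425],None,fx=6,fy=6,interpolation=cv2.INTER_CUBIC))
E
```

```text
6.6833
86.01672699030937
```

View pics/z8.png

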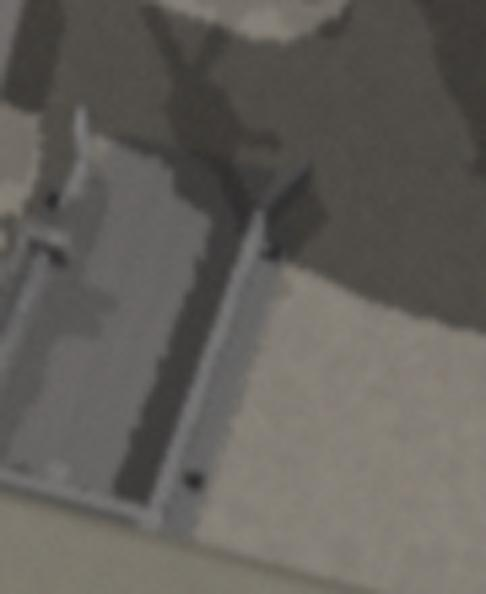

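View pics/z9.png

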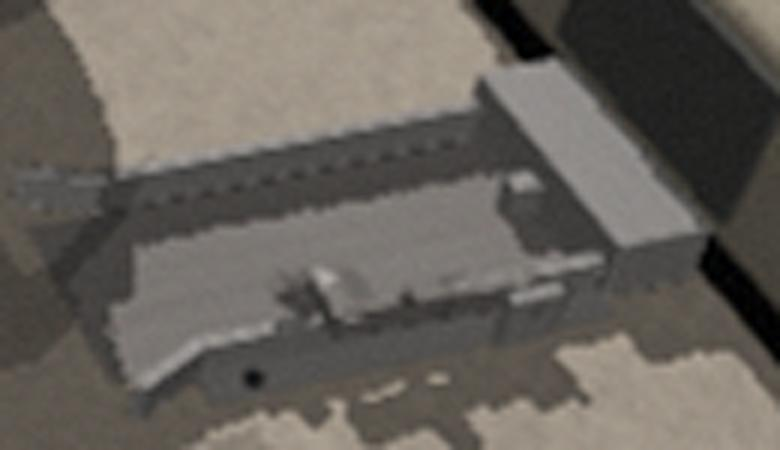

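```bash
python3 - <<'E'
from h import *
c=arm.camera("scene"); s=arm.camera("side")
A=lambda l:[(295+x/6,145+y/6) for x,y in l]
B=lambda l:[(200+x/5.4,205+y/5.4) for x,y in l]
def sl(n,p):
    d=p[1]-p[0];print(n,(p*1e3).round(1)[:,:2].tolist(),"hd",np.degrees(np.arctan2(d[1],d[0])).round(2))
sl("+y in scene",onz(c,A([(115,183),(478,114)]),.02))
sl("-y in scene",onz(c,A([(210,344),(605,256)]),.02))
sl("stop scene",onz(c,A([(484,85),(622,248)]),.032))
sl("stop outer",onz(c,A([(555,60),(705,233)]),.032))
sl("+y in side",onz(s,B([(253,225),(152,508)]),.02))
sl("stop side",onz(s,B([(150,510),(0,470)]),.032))
sl("side floor edge",onz(s,B([(95,135),(160,155)]),.0))
E
```

```text
+y in scene [[503.8, 217.3], [513.9, 393.0]] hd 86.72
-y in scene [[602.2, 211.9], [609.4, 393.9]] hd 87.73
stop scene [[508.6, 396.0], [616.8, 392.9]] hd -1.64
stop outer [[503.5, 436.4], [620.1, 431.3]] hd -2.54
+y in side [[496.1, 232.4], [503.7, 397.9]] hd 87.36
stop side [[502.0, 404.3], [577.8, 401.2]] hd -2.34
side floor edge [[601.5, 182.2], [562.0, 187.1]] hd 173.01
```

```bash
python3 -m handwheel '{"gripper":[1,1,1,1,1,1,1,1],"linear":[[-0.2,0,-0.03],[-0.1,1.5,-0.03],[0,3,-0.03],[0,5,-0.03],[0.1,7,-0.03],[0.2,9,-0.03],[0.25,11,-0.03],[0.25,11,-0.03]],"dr":[[0,0,0.026],[0,0,0.026],[0,0,0.026],[0,0,0.026],[0,0,0.026],[0,0,0.026],[0,0,0.026],[0,0,0.026]]}';  python3 - <<'E'
from h import *
M=Rt.from_quat(arm.state()['orientation'],scalar_first=True).as_matrix();print(np.degrees(np.arctan2(M[1,2],M[0,2])))
b=arm.camera("side")["pixels"];cv2.imwrite("pics/side8.png",b)
a=arm.camera("scene")["pixels"];cv2.imwrite("pics/scene8.png",a)
cv2.imwrite("pics/z8.png",cv2.resize(b[155:315,180:300],None,fx=3.75,fy=3.75,interpolation=cv2.INTER_CUBIC))
cv2.imwrite("pics/z9.png",cv2.resize(a[135:235,225:425],None,fx=4,fy=4,interpolation=cv2.INTER_CUBIC))
E
```

```text
time: 7.5
tcp_pos: [0.5307, -0.026, 0.0089]
orientation: [0.509, -0.488, 0.511, 0.492]
wrist_force: [-0.5, 1.8, -1.8]
width: 0.0113
87.69514872613675
```

View pics/z8.png

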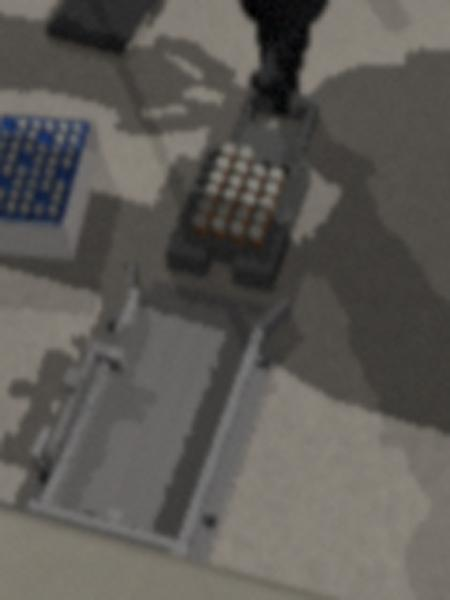

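View pics/z9.png

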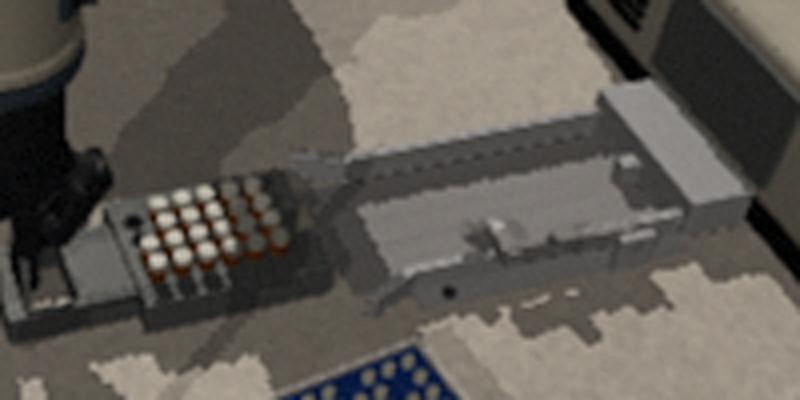

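```bash
python3 - <<'E'
from h import *
c=arm.camera("scene"); s=arm.camera("side")
B=lambda l:[(180+x/3.75,155+y/3.75) for x,y in l]
A=lambda l:[(225+x/4,135+y/4) for x,y in l]
def pr(n,p): print(n,(p[:,:2]*1e3).round(0).tolist(),(p.mean(0)*1e3).round(1))
pr("S notch bottom",onz(s,B([(170,268),(275,285)]),.0))
pr("S notch top",onz(s,B([(169,243),(282,262)]),.026))
pr("S tips",onz(s,B([(132,265),(288,305)]),.02))
pr("S bends",onz(s,B([(135,300),(258,328)]),.02))
pr("S stop",onz(s,B([(42,503),(183,545)]),.02))
pr("S vial first row",onz(s,B([(200,222),(257,240)]),.033))
pr("C notch top",onz(c,A([(292,175),(331,255)]),.026))
pr("C tips",onz(c,A([(292,158),(370,305)]),.02))
pr("C bends",onz(c,A([(352,162),(415,272)]),.02))
E
```

```text
S notch bottom [[582.0, 164.0], [495.0, 161.0]] [538.4 162.7   0. ]
S notch top [[583.0, 158.0], [490.0, 156.0]] [536.3 157.1  26. ]
S tips [[607.0, 182.0], [476.0, 191.0]] [541.9 186.5  20. ]
S bends [[595.0, 214.0], [494.0, 217.0]] [544.5 215.5  20. ]
S stop [[607.0, 393.0], [501.0, 401.0]] [553.8 397.1  20. ]
S vial first row [[563.0, 137.0], [513.0, 144.0]] [537.8 140.7  33. ]
C notch top [[507.0, 169.0], [579.0, 163.0]] [543.4 165.8  26. ]
C tips [[487.0, 179.0], [619.0, 170.0]] [552.8 174.6  20. ]
C bends [[503.0, 214.0], [603.0, 208.0]] [553.  211.2  20. ]
```

```bash
python3 -m handwheel '{"gripper":[1,1,1,1,1,1,1],"linear":[[0.3,0.2,0],[0.55,0.5,0],[0.6,1.5,0],[0.7,2.7,0],[0.75,4,0],[0.8,5,0],[0.8,5,0]],"dr":[[0,0,0],[0,0,0],[0,0,0],[0,0,0],[0,0,0],[0,0,0],[0,0,0]]}';  python3 - <<'E'
from h import *
M=Rt.from_quat(arm.state()['orientation'],scalar_first=True).as_matrix();print(np.degrees(np.arctan2(M[1,2],M[0,2])))
b=arm.camera("side")["pixels"];cv2.imwrite("pics/side9.png",b)
cv2.imwrite("pics/z8.png",cv2.resize(b[175:315,180:300],None,fx=4.2,fy=4.2,interpolation=cv2.INTER_CUBIC))
E
```

```text
time: 8.28
tcp_pos: [0.5392, 0.0232, 0.0089]
orientation: [0.509, -0.488, 0.51, 0.492]
wrist_force: [0.8, 1.5, -1.0]
width: 0.0114
87.71634271244571
```

View pics/z8.png

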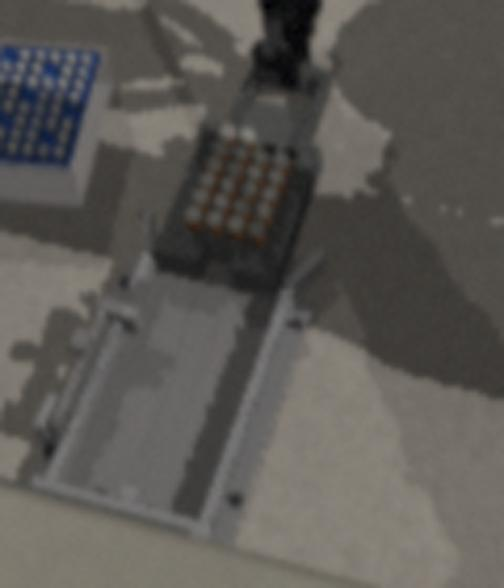

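```bash
python3 -m handwheel '{"gripper":[1,1,1,1],"linear":[[0.03,0.7,0],[0.06,1.4,0],[0.1,2.2,0],[0.1,2.2,0]],"dr":[[0,0,0],[0,0,0],[0,0,0],[0,0,0]]}';  python3 - <<'E'
from h import *
b=arm.camera("side")["pixels"];cv2.imwrite("pics/side10.png",b)
cv2.imwrite("pics/z8.png",cv2.resize(b[175:315,180:300],None,fx=4.2,fy=4.2,interpolation=cv2.INTER_CUBIC))
E
```

```text
time: 8.67
tcp_pos: [0.5403, 0.0456, 0.0089]
orientation: [0.509, -0.488, 0.51, 0.492]
wrist_force: [0.6, 1.1, -2.2]
width: 0.011
```

View pics/z8.png

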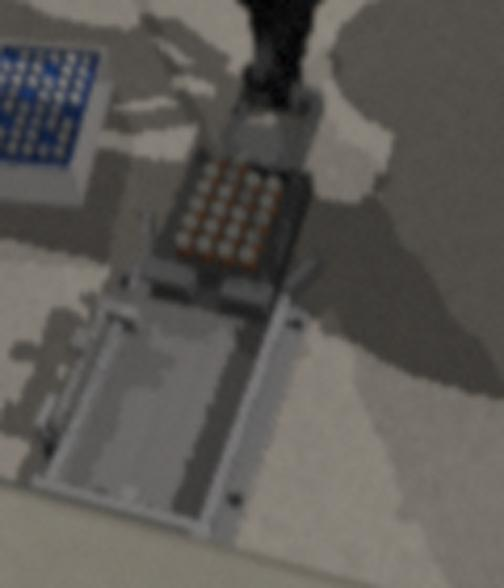

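```bash
python3 -m handwheel '{"gripper":[1,1,1,1,1,1],"linear":[[0.05,1,0],[0.09,2,0],[0.13,3,0],[0.17,4,0],[0.22,5,0],[0.22,5,0]],"dr":[[0,0,0],[0,0,0],[0,0,0],[0,0,0],[0,0,0],[0,0,0]]}';  python3 - <<'E'
from h import *
M=Rt.from_quat(arm.state()['orientation'],scalar_first=True).as_matrix();print(M[:,0],np.degrees(np.arctan2(M[1,2],M[0,2])))
b=arm.camera("side")["pixels"];cv2.imwrite("pics/side11.png",b)
cv2.imwrite("pics/z8.png",cv2.resize(b[175:315,180:300],None,fx=4.2,fy=4.2,interpolation=cv2.INTER_CUBIC))
E
```

```text
time: 9.22
tcp_pos: [0.5426, 0.0971, 0.0089]
orientation: [0.509, -0.489, 0.51, 0.492]
wrist_force: [-0.1, 1.6, -1.2]
width: 0.0112
[-0.00436656  0.00325359 -0.99998517] 87.83247925996038
```

View pics/z8.png

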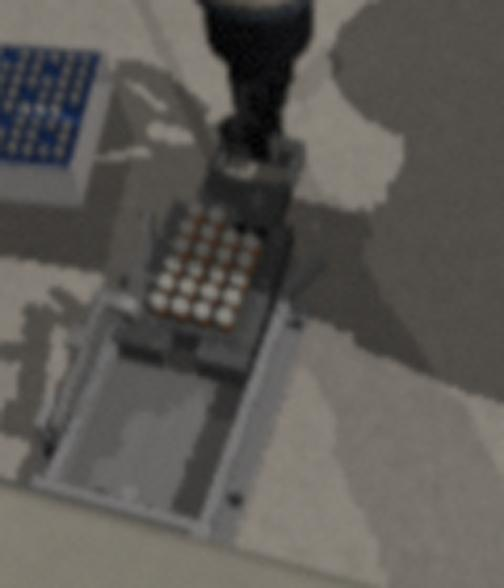

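Sliding freely and riding under the keeper; remaining about 105 mm.

```bash
python3 -m handwheel '{"gripper":[1,1,1,1,1,1,1,1],"linear":[[0.05,1,0],[0.09,2,0],[0.13,3,0],[0.17,4,0],[0.22,5,0],[0.26,6,0],[0.3,7,0],[0.3,7,0]],"dr":[[0,0,0],[0,0,0],[0,0,0],[0,0,0],[0,0,0],[0,0,0],[0,0,0],[0,0,0]]}';  python3 - <<'E'
from h import *
b=arm.camera("side")["pixels"];cv2.imwrite("pics/side12.png",b)
a=arm.camera("scene")["pixels"];cv2.imwrite("pics/scene12.png",a)
cv2.imwrite("pics/z8.png",cv2.resize(b[175:315,180:300],None,fx=4.2,fy=4.2,interpolation=cv2.INTER_CUBIC))
cv2.imwrite("pics/z9.png",cv2.resize(a[135:235,265:425],None,fx=5,fy=5,interpolation=cv2.INTER_CUBIC))
E
```

```text
time: 9.93
tcp_pos: [0.5458, 0.1684, 0.0089]
orientation: [0.509, -0.489, 0.509, 0.493]
wrist_force: [-0.6, 4.4, 0.0]
width: 0.011
```

View pics/z8.png

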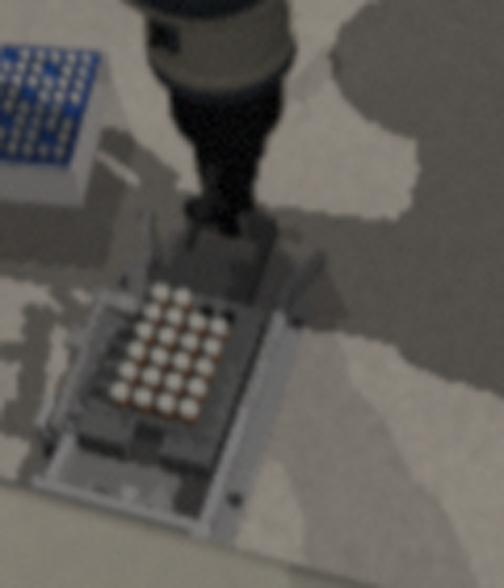

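View pics/z9.png

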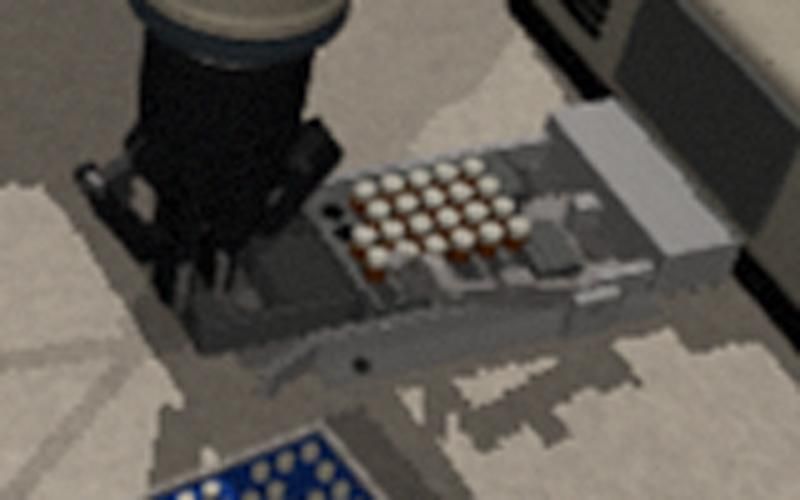

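```bash
python3 -m handwheel '{"gripper":[1,1,1,1,1],"linear":[[0.04,0.8,0],[0.07,1.6,0],[0.1,2.3,0],[0.12,2.8,0],[0.12,2.8,0]],"dr":[[0,0,0],[0,0,0],[0,0,0],[0,0,0],[0,0,0]]}'; python3 -m handwheel '{"gripper":[1,1,1],"linear":[[0.01,0.3,0],[0.02,0.5,0],[0.02,0.5,0]],"dr":[[0,0,0],[0,0,0],[0,0,0]]}'
```

```text
time: 10.45
tcp_pos: [0.5472, 0.1961, 0.0089]
orientation: [0.509, -0.489, 0.509, 0.493]
wrist_force: [0.4, 4.0, -1.3]
width: 0.011
time: 10.7
tcp_pos: [0.5474, 0.2015, 0.0089]
orientation: [0.509, -0.489, 0.509, 0.493]
wrist_force: [-0.4, 1.6, -2.0]
width: 0.0113
```

```bash
python3 -m handwheel '{"gripper":[1,1,1],"linear":[[0.01,0.2,0],[0.01,0.4,0],[0.01,0.4,0]],"dr":[[0,0,0],[0,0,0],[0,0,0]]}';  python3 - <<'E'
from h import *
b=arm.camera("side")["pixels"];cv2.imwrite("pics/side13.png",b)
a=arm.camera("scene")["pixels"];cv2.imwrite("pics/scene13.png",a)
cv2.imwrite("pics/z8.png",cv2.resize(b[175:315,180:300],None,fx=4.2,fy=4.2,interpolation=cv2.INTER_CUBIC))
cv2.imwrite("pics/z9.png",cv2.resize(a[135:235,265:425],None,fx=5,fy=5,interpolation=cv2.INTER_CUBIC))
E
```

```text
time: 10.95
tcp_pos: [0.5472, 0.2051, 0.0089]
orientation: [0.509, -0.489, 0.509, 0.493]
wrist_force: [-1.3, -6.9, 2.8]
width: 0.011
```

View pics/z8.png

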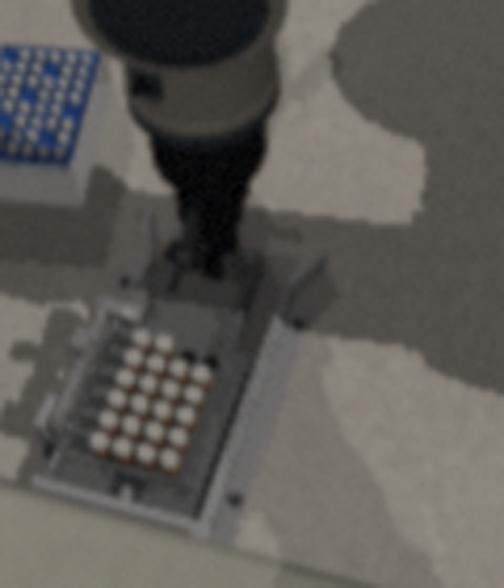

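View pics/z9.png

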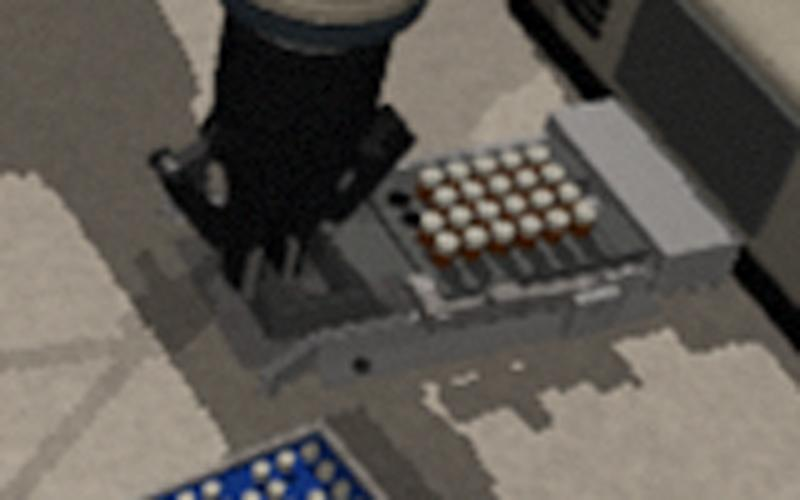

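```bash
python3 -m handwheel '{"gripper":[1,1,1],"linear":[[0,0.15,0],[0,0.3,0],[0,0.3,0]],"dr":[[0,0,0],[0,0,0],[0,0,0]]}'; python3 - <<'E'
from h import *
w=snapw("w14")
E
```

```text
time: 11.3
tcp_pos: [0.5463, 0.2056, 0.0088]
orientation: [0.507, -0.489, 0.51, 0.492]
wrist_force: [-2.1, -29.8, 7.9]
width: 0.0113
```

View pics/w14.png

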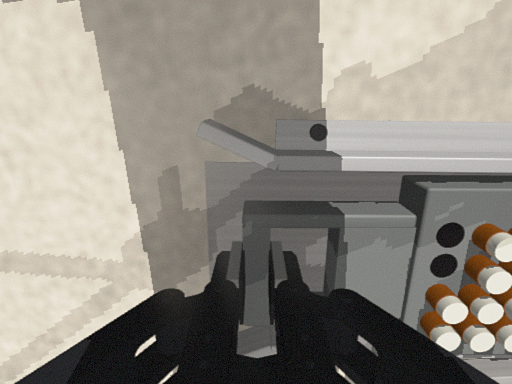

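```bash
python3 -m handwheel '{"gripper":[1,0.6,0.35,0.35,0.35,0.35],"linear":[[0,0,0],[0,0,0],[0,0,0],[0,0,0],[0,0,0],[0,0,0]],"dr":[[0,0,0],[0,0,0],[0,0,0],[0,0,0],[0,0,0],[0,0,0]]}'; python3 - <<'E'
from h import *
w=snapw("w15")
E
```

```text
time: 11.85
tcp_pos: [0.5463, 0.2058, 0.0088]
orientation: [0.507, -0.489, 0.51, 0.493]
wrist_force: [0.2, 0.2, -0.6]
width: 0.0278
```

View pics/w15.png

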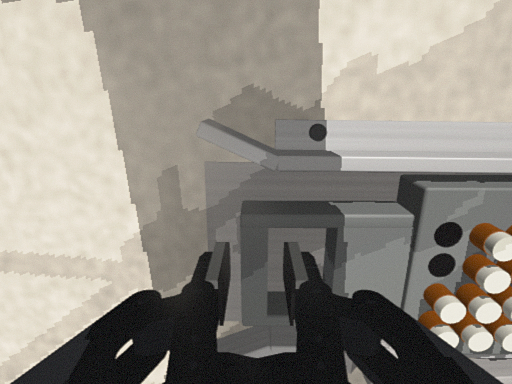

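Fingers clear on both sides of the bar; lift straight up, then back off for a view.

```bash
python3 -m handwheel '{"gripper":[0.35,0.35,0.35,0.35,0.35,0.35,0.35,0.35,0.35],"linear":[[0,0,0.8],[0,0,2],[0,0,4],[0,0,7],[0,0,10],[-3,0,13],[-5,0,16],[-7,0,18],[-7,0,18]],"dr":[[0,0,0],[0,0,0],[0,0,0],[0,0,0],[0,0,0],[0,0,0],[0,0,0],[0,0,0],[0,0,0]]}'; python3 - <<'E'
from h import *
w=snapw("w16")
b=arm.camera("side")["pixels"];cv2.imwrite("pics/side16.png",b)
a=arm.camera("scene")["pixels"];cv2.imwrite("pics/scene16.png",a)
cv2.imwrite("pics/z8.png",cv2.resize(b[175:315,180:300],None,fx=4.2,fy=4.2,interpolation=cv2.INTER_CUBIC))
cv2.imwrite("pics/z9.png",cv2.resize(a[135:235,265:425],None,fx=5,fy=5,interpolation=cv2.INTER_CUBIC))
E
```

```text
time: 12.65
tcp_pos: [0.4745, 0.2062, 0.1938]
orientation: [0.509, -0.49, 0.509, 0.492]
wrist_force: [2.1, 0.6, 1.5]
width: 0.0278
```

View pics/w16.png

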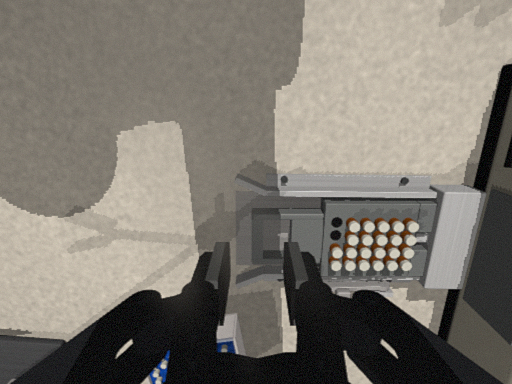

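View pics/z8.png

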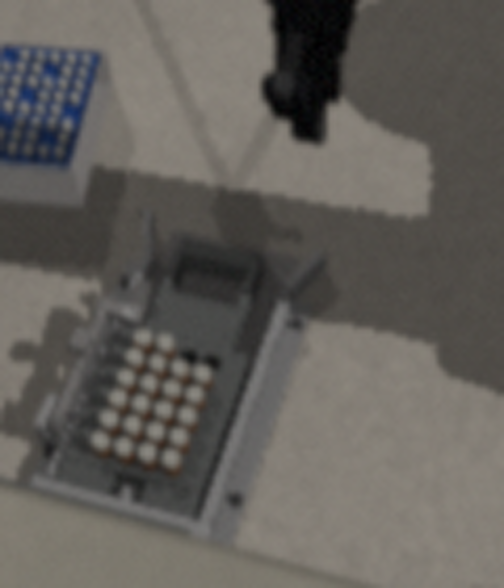

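View pics/z9.png

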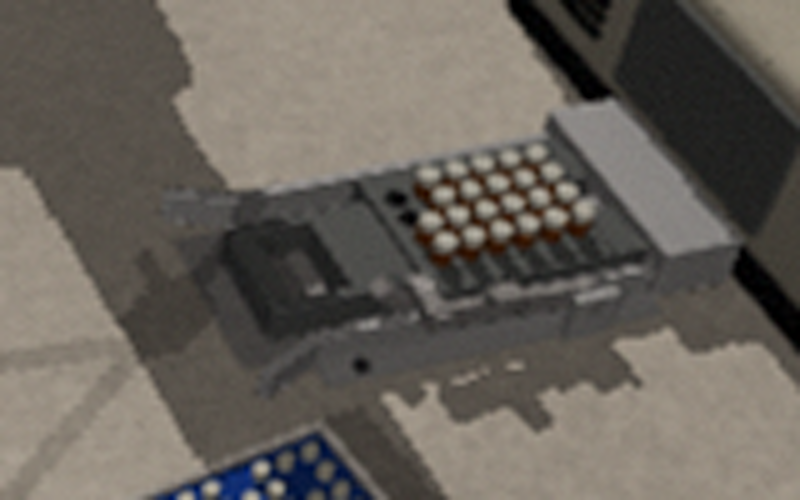

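View pics/scene16.png

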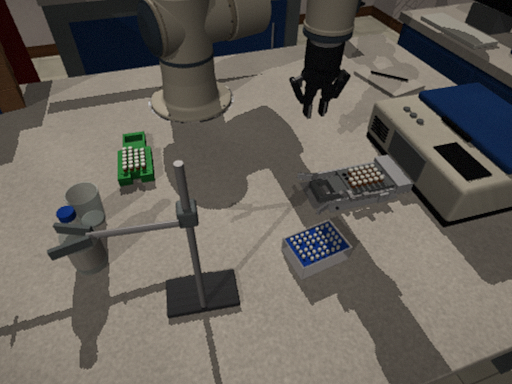

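```bash
python3 -m handwheel '{"gripper":[0.35,0.35,0.35,0.35,0.35,0.35],"linear":[[4,1.5,-1],[8,3,-2],[12,4,-4],[15,5,-6],[16,5,-7],[16,5,-7]],"dr":[[0,0,0],[0,0,0],[0,0,0],[0,0,0],[0,0,0],[0,0,0]]}'; python3 - <<'E'
from h import *
w=snapw("w17")
E
```

```text
time: 13.3
tcp_pos: [0.6384, 0.2555, 0.1147]
orientation: [0.507, -0.489, 0.511, 0.493]
wrist_force: [-1.9, 0.0, -1.3]
width: 0.0281
```

View pics/w17.png

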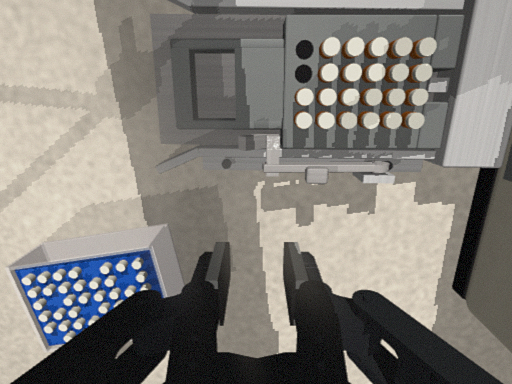

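```bash
python3 - <<'E'
import cv2
a=cv2.imread("pics/w17.png")
cv2.imwrite("pics/z10.png",cv2.resize(a[90:200,200:450],None,fx=3.2,fy=3.2,interpolation=2))
from h import *
w=loadw("w17.npz","pics/w17.png")
# shoulder corner, notch/stop
p=onz(w,[(284,12),(284,149),(464,14),(437,160)],.026);print(p*1e3)
E
```

```text
[[505.36923027 279.33671134  26.        ]
 [596.7993629  278.52442863  26.        ]
 [510.94224431 399.4333077   26.        ]
 [609.46720627 395.47825695  26.        ]]
```

View pics/z10.png

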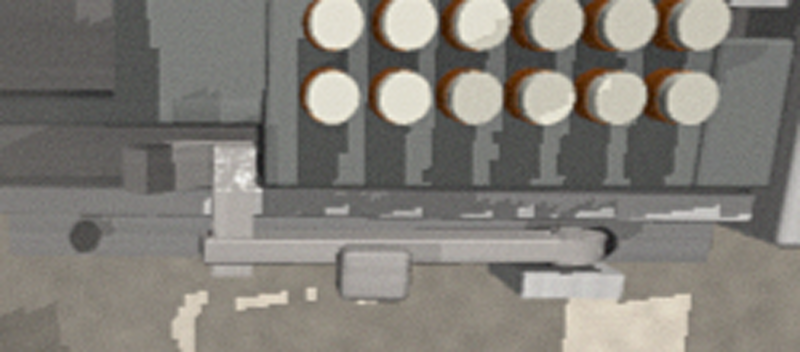

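```bash
python3 -m handwheel '{"gripper":[0.35,0.35,0.35,0.35,0.35,0.35],"linear":[[0,0,3],[0,0,6],[-3,-3,9],[-6,-6,12],[-6,-6,12],[-6,-6,12]],"dr":[[0,0,0],[0,0,0],[0,0,0],[0,0,0],[0,0,0],[0,0,0]]}'; python3 - <<'E'
from h import *
a=arm.camera("scene")["pixels"]
o=cv2.imread("pics/scene0.png")
for n,(x0,y0,x1,y1) in dict(tip=(280,220,355,270),stand=(160,270,245,316),bot=(60,185,108,272)).items():
    t=cv2.cvtColor(o[y0:y1,x0:x1],6).astype(np.float32);u=cv2.cvtColor(a[y0:y1,x0:x1],6).astype(np.float32)
    t=cv2.Canny(t.astype(np.uint8),60,150).astype(np.float32);u=cv2.Canny(u.astype(np.uint8),60,150).astype(np.float32)
    print(n,cv2.phaseCorrelate(t,u))
print(arm.state()['dq'].round(3)); arm.close_job()
E
```

```text
time: 13.85
tcp_pos: [0.5755, 0.1934, 0.2399]
orientation: [0.508, -0.489, 0.511, 0.492]
wrist_force: [1.0, -0.7, 0.8]
width: 0.0277
tip ((0.5539364649775607, -0.044384040707409866), 0.5549409599304199)
stand ((-0.04952330732324839, 0.08865887102754755), 0.6334474435559025)
bot ((0.0002596028406038897, -0.12223872419291126), 0.7644127861217216)
[ 0.018  0.054 -0.022  0.005 -0.019  0.01 ]
the job is handed in; nothing more can be done
```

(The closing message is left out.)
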